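# Set the ratchet to tighten and snug the laminating press

## Robot

A 6-joint arm with a two-finger parallel gripper is mounted at the origin on the work surface. World frame = base frame: x ahead of the robot, y to its left, z up, the work surface at z = 0. Lengths are in m, angles in rad, forces in N, time in s.
With the tool pointing down it reaches from about 0.375 to 0.925 m from the base axis. Payload 5.7 kg.
Tool frame: the origin (TCP) lies at the very end of the fingers, on their centre line; the grasp point (between the pads) lies 19 mm behind it; z points along the fingers, y is the line along which they close (so a half turn about z gives the same grasp; the last joint's range is limited). The gripper opens to 88 mm and grips with 3 to 60 N. Pads are 20 mm wide; open, the fingers measure 115 mm over their backs; the gripper's body (75 mm by 178 mm) begins 61 mm behind the grasp point.
Start: joints at [1.104, 0.359, 1.51, -0, 1.272, -0.115], TCP at [0.207, 0.563, 0.223] pointing down, gripper open.
Joint ranges: [-2.97, 2.97], [-1.01, 2.36], [0.21, 2.38], [-0.96, 4.11], [0.2, 2.71], [-2.98, 2.98]. Speed limits (rad/s): [2.39, 2.39, 3.14, 3.14, 3.14, 3.14].

## Interface

Orientations are given as a unit quaternion [x, y, z, w].
In Python, from rig import arm, viewer, spotter gives the robot as it stands.
- The arm moves only by the tool send_rows, never from a script. Its argument "increments" is one flat list of numbers, 6 for each row, row after row: the shift along the world's x, y, z in cm, then the turn, a rotation vector about the world's x, y, z in degrees. A call has 1 to 5 rows; each row shifts and turns the commanded pose from where the row before left it; what a row does not reach is not made up. A row lasts 1/8 s, in which the tool goes at most 62.5 mm and 10.7 degrees, less where a joint would pass 70% of its speed; a pose out of reach is approached as far as the arm can. A call is refused whole if a number of a shift passes 6.25 or a number of a turn 10.7, either way. A call with a gripper value outside its range is refused whole. "grip" is the opening in per cent of the stroke, from 0 (shut) to 100 (fully open), set as the call begins (left out, the last holds). The fingers move at their own pace and stop on an object; "squeeze" is the grip in N (left out, the last holds). Time passes only in rows, so rows that do not move let the fingers close. It gives the time, the measured TCP pose, the force, the opening and the grip force at its end, in the units of the state.
- arm.observe(): the state, without advancing time (a new reading comes with each control period).
- viewer.get_image(name): name is "scene" or "top" or "wrist"; returns (picture, depth): 420x560x3 uint8, blue, green, red; 420x560 float32, m along the optical axis (not along the pixel's ray), 0 where there is no reading.
- viewer.camera_info(name): a dict with "fx", "fy", "cx", "cy" (pixels), "cam_to_world" (4x4, takes a point from camera to world coordinates). Camera axes: x right, y up, looking along -z (the intrinsics and any distortion apply to the point x, -y, -z); pixel columns grow to the right and rows downward; lengths in m; the calibration is good to about 2 mm. A picture is of the moment at which its call begins: read the wrist's pose just before it. camera_info takes no time and is no camera call; for the wrist camera it gives the pose at the moment of the call.
- arm.close_job(): hands the job in; it is judged then, once.
Trained networks look in the newest picture that a camera, given by its name, has taken for a name from the list of things; names that differ only in an ending like _2 or _b are one class to them, and where a whole thing is asked for, a point or a joint stands for the part that bears it (a point fixed in the world has none). Each returns a list of dicts, best first, with "p" (0 to 1); they miss things now and then, are a little off and sometimes report something else, mostly with a low value. They report only what shows in the picture. A call takes as long as a camera call.
- spotter.look_for(camera, query): "point" ([x, y, z] in m, in the coordinates of the camera as it stood for that picture, good to about 4 mm: the middle of the surface that is visible of it).
The state is a dict: "time_s": time; "joints": joint angles; "joint_vel": joint speeds; "joint_efforts": joint torques, N m; "tool_pos": TCP position; "ee_rot": TCP orientation; "contact_force": force on the tool from outside, world axes, zero at the start; "torque": the same for the moment, N m; "gripper_width": finger opening in m; "grasp_force": force on a finger pad.
Only numpy, scipy, OpenCV 4.12 (cv2) and the standard library are available. Lean on these libraries where they do the work, as an engineer would, in place of code of your own. Each camera call takes 0.05 s, during which the arm holds its last target. There are 200 camera calls.

## Task

The glued paddle board in the small screw press still has to be clamped: flip the ratchet's reversing lever over to tighten before turning the screw, then work the ratchet handle back and forth to run the screw down onto the caul. Stop when it is snug, at about one kilogram of pull (10 N) across the middle of the grip; pulling clearly harder squeezes the joint dry and spoils the board. Then let go of the handle, leaving the lever set to tighten and everything else on the bench where it is.

Things in the scene. Friction and masses are not known exactly. Their poses are not given: they have to be found in the camera images.
- press: Two-column laminating press, fixed. Origin: centre of the underside of its dark base (240 x 340 x 30 mm); the ratchet handle sticks out to -x. Columns of 22 mm diameter at y = +-128 mm, nuts up to 176 mm high; grey crossbar 56 mm in x, 310 mm in y, top 160 mm above the bench, the screw upright through its middle. The paddle board (180 mm wide) lies along x on the base, its top 50 mm up.
- foot_face (a point): Centre of the underside of the screw's swivel foot (dark disc, 34 mm), 0.5 to 1.5 mm above the caul at the start. The screw runs 6 mm a turn, down when turned clockwise from above, and stays where left. Pull across the grip 150 mm out, handle moving: 7.3 N while free; from touching the caul it rises 18 N per rad: 10 N at 0.14 mm, 13.5 N at 0.33 mm. With the handle stopped it reads 2 to 3 N less.
- caul: Caul on the board, held in the press: hardwood block 150 x 160 mm, cork-lined beneath, with a 62 mm square steel thrust plate on top. Origin: centre of the plate's upper face, 90 mm above the bench, where the screw's foot touches. Its cork is stiff: squeezing too far shows in the pull, not to the eye.
- ratchet (a joint): Angle of the ratchet handle about the screw axis, rad: 0 when it points along the press's -x, growing clockwise seen from above (the tightening way); range -1.25 to 1.25. It stays where left; 0.7 N at the grip moves it. Swung against its set direction it clicks back and the screw stays; in its set direction it takes up at most one tooth (0.45 rad) of slack, then turns the screw.
- lever (a joint): Angle of the reversing lever (and its pawl) about its upright pin, rad, relative to the handle: negative over to loosen (its start), positive over to tighten, 0 in line with the handle; ends at -0.46 and +0.46. A spring detent throws it to the nearer side (it may rest at 0.2 on a tooth's top until the handle moves). 1.5 to 3 N at the tab takes it over the middle.
- lever_tab (a point): Top centre of the thumb tab at the free end of the small dark reversing lever, 227 mm up. Tab 9 mm long, 10 mm wide, 13 mm high. The lever's pin is on the head, 32 mm from the screw axis towards the grip; the tab is 24 mm from the pin, pointing to the grip. Tighten: push the tab across to the side to which the handle is pulled clockwise (right, looking from head to grip).
- head_top (a point): Centre of the ratchet head's flat top, on the screw axis, 214 mm above the bench and 13.5 mm below the tab's top. The steel head is pear-shaped: 58 mm round about this axis, 46 mm round about a point 30 mm towards the grip, 30 mm thick.
- grip (a point): Middle of the ratchet's grip, on the handle's centre line, 150 mm from the screw axis and 200 mm above the bench. The grip is a dark ribbed steel bar, 28 mm in diameter and 108 mm long, level, pointing away from the head. Between head and grip is an 18 mm round shank. Beneath it is only the board, 50 mm up, with the pencil and the packing piece on it.
- pencil: Flat carpenter's pencil, 110 x 7 x 10 mm, lying on the board's near end. Origin under its centre. Leave it.
- wedge: Small wooden packing piece, 22 x 30 x 12 mm, on the board's near end. Origin under its centre. Leave it.
- sander: Round palm sander, 125 mm across and 120 mm high, standing on its pad, dust spout along its x. Origin under its pad's centre. Leave it.
- glue: White glue bottle, 64 mm across and 170 mm high. Origin under its centre. Leave it.
- sanding_block: Cork sanding block, 110 x 65 x 22 mm. Origin under its centre. Leave it.
- tape: Tape measure, 66 x 36 x 62 mm. Origin under its centre. Leave it.
- trysquare: Try square with a 120 mm dark wooden stock and a 170 mm steel blade, lying flat. Origin under the stock's centre. Leave it.

How it is judged:
By the outcome, as a careful person would: the job done as asked, in the order asked, and still so for the second after the job is handed in, with the robot touching nothing.
It also fails if it takes over 62 s, if anything falls off the work surface, if the arm or the gripper's body presses on something with over 40 N, if the wrist force passes 120 N, or if a joint passes its speed limit or range.

## Working session

There is one attempt and no reset: what is moved stays moved. The work goes in short steps, Python scripts to look and compute and a tool call to move; the robot and the scene stay as the last step left them, time stands still between calls to the robot, and variables do not carry over. Pictures are saved under pics/ and viewed, at most 10 in all, crops included, and the job is handed in when it is done.

Besides the shell and the picture viewer there is one more tool, called after "Emit:" as name(argument=value, ...) on one line, values as JSON. send_rows: Moves the arm, as the interface text tells. Its arguments: {"type":"object","properties":{"increments":{"type":"array"},"grip":{"type":"number"},"squeeze":{"type":"number"}},"required":["increments"]}

```bash
mkdir -p pics; cat > h.py <<'E'
from rig import arm, viewer, spotter
import numpy as np, cv2
def look(cam,names):
    im,d=viewer.get_image(cam); ci=viewer.camera_info(cam); T=np.array(ci["cam_to_world"])
    for n in names:
        for r in spotter.look_for(cam,n)[:2]:
            print(cam,n,round(r["p"],2),np.round(T[:3,:3]@np.array(r["point"])+T[:3,3],4))
    return im,d,ci
def w(px,py,d,ci):
    z=d[int(py),int(px)]; T=np.array(ci["cam_to_world"])
    return T[:3,:3]@np.array([(px-ci["cx"])/ci["fx"]*z,-(py-ci["cy"])/ci["fy"]*z,-z])+T[:3,3]
E
python3 - <<'E'
from h import *
for c in ("top","scene"):
    im,d,ci=look(c,["lever_tab","head_top","grip"]+(["press"] if c=="top" else []))
    cv2.imwrite(f"pics/{c}.png",im); np.save(f"pics/{c}.npy",d)
    print({k:v for k,v in ci.items()})
print(arm.observe())
E
```

```text
top lever_tab 0.56 [ 0.6165 -0.0627  0.2206]
top head_top 0.66 [ 0.5968 -0.0496  0.2094]
top grip 0.7 [ 0.5983 -0.0488  0.2117]
top press 0.9 [ 0.6332 -0.0685  0.0495]
{'fx': 393.96539617506824, 'fy': 393.96539617506824, 'cx': 279.2197425951162, 'cy': 207.47966559040736, 'cam_to_world': array([[-0.02573778,  0.99495996, -0.09691363,  0.43532619],
       [-0.99963151, -0.02645217, -0.00609363,  0.00772175],
       [-0.00862649,  0.09672108,  0.99527414,  1.23396906],
       [ 0.        ,  0.        ,  0.        ,  1.        ]])}
scene lever_tab 0.45 [ 0.6105 -0.0635  0.222 ]
scene head_top 0.81 [ 0.6418 -0.0682  0.2154]
scene grip 0.83 [ 0.649  -0.065   0.2099]
scene grip 0.5 [ 0.6591 -0.4447  0.0901]
{'fx': 397.521395721507, 'fy': 397.521395721507, 'cx': 284.07058493832113, 'cy': 209.92098821033449, 'cam_to_world': array([[ 0.3969194 , -0.50628388,  0.76559234,  1.55199081],
       [ 0.91751806,  0.1963112 , -0.3458649 , -0.45628067],
       [ 0.02481148,  0.83972528,  0.54244432,  0.85568537],
       [ 0.        ,  0.        ,  0.        ,  1.        ]])}
{'time_s': 0.45, 'joints': array([ 1.10390616e+00,  3.58877450e-01,  1.51049066e+00,  1.88166383e-05,
        1.27248876e+00, -1.15105496e-01]), 'joint_vel': array([-0.00081827, -0.0018689 , -0.0010349 , -0.0014823 ,  0.0010837 ,
        0.00015275]), 'joint_efforts': array([-1.67271519e-04, -5.14839113e+01, -2.70800132e+01,  6.74943672e-02,
        2.72682676e-02, -4.28436840e-05]), 'tool_pos': array([0.20670937, 0.5631774 , 0.22254204]), 'ee_rot': array([ 1.74989499e-01,  9.84570291e-01, -1.23972959e-04, -4.65169659e-05]), 'contact_force': array([-0.74923188,  0.29799928,  0.00776456]), 'torque': array([ 0.02444991, -0.00566017, -0.00682399]), 'grasp_force': 0.0, 'gripper_width': 0.0877419248327299}
```

View pics/top.png

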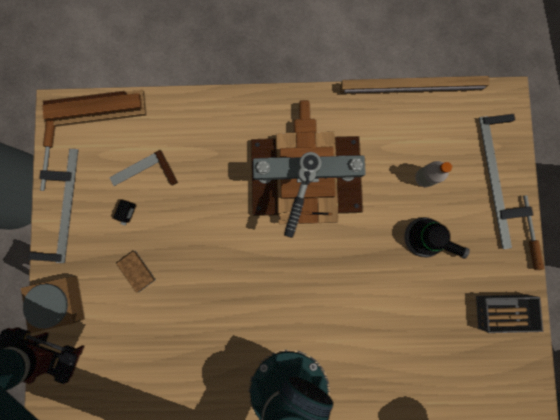

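View pics/scene.png

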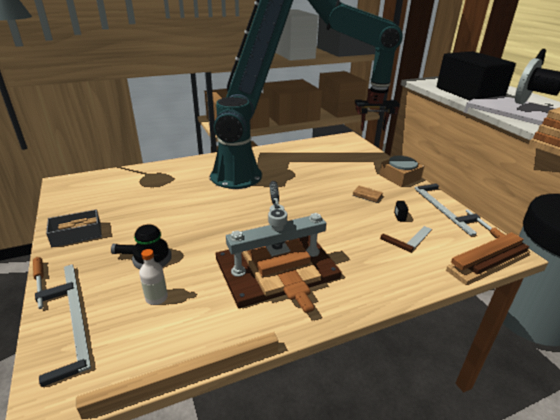

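The top view shows the head at (311,162), grip around (297,213), and column nuts at (264,166) and (354,164). The scene view shows the press right of the robot's centre line with free space around the handle.

```bash
python3 - <<'E'
from h import *
im=cv2.imread("pics/top.png"); d=np.load("pics/top.npy"); ci=viewer.camera_info("top")
c=cv2.resize(im[140:245,240:375],None,fx=5,fy=5,interpolation=cv2.INTER_CUBIC); c=cv2.convertScaleAbs(c,alpha=1.8)
cv2.imwrite("pics/crop.png",c)
H,W=d.shape;u,v=np.meshgrid(np.arange(W),np.arange(H));T=np.array(ci["cam_to_world"])
P=np.stack([(u-ci["cx"])/ci["fx"]*d,-(v-ci["cy"])/ci["fy"]*d,-d],-1)@T[:3,:3].T+T[:3,3]
np.save("pics/P.npy",P)
m=np.zeros((H,W),bool);m[140:245,240:375]=1
def s(lo,hi,x0=-9,x1=9):
    k=m&(P[...,2]>lo)&(P[...,2]<hi)&(P[...,0]>x0)&(P[...,0]<x1);return P[k]
g=s(.18,.235);print(len(g))
for lo in np.arange(.36,.68,.012):
    q=g[(g[:,0]>lo)&(g[:,0]<lo+.012)]
    if len(q):print(round(lo+.006,3),len(q),np.round([q[:,0].mean(),q[:,1].min(),q[:,1].max(),(q[:,1].min()+q[:,1].max())/2,q[:,2].max()],3))
n=s(.15,.18)
q=n; print("bar centre",cv2.minAreaRect((q[:,:2]*1000).astype(np.float32)))
b=s(.015,.04);print("base",cv2.minAreaRect((b[:,:2]*1000).astype(np.float32)))
E
```

```text
1075
0.462 37 [ 0.464 -0.023  0.003 -0.01   0.216]
0.474 47 [ 0.474 -0.026  0.003 -0.011  0.216]
0.486 56 [ 0.486 -0.031  0.    -0.016  0.217]
0.498 50 [ 0.498 -0.034 -0.005 -0.02   0.216]
0.51 49 [ 0.51  -0.037 -0.008 -0.023  0.217]
0.522 55 [ 0.522 -0.043 -0.014 -0.028  0.217]
0.534 50 [ 0.534 -0.046 -0.017 -0.031  0.215]
0.546 49 [ 0.546 -0.049 -0.02  -0.034  0.22 ]
0.558 42 [ 0.558 -0.052 -0.025 -0.039  0.215]
0.57 33 [ 0.57  -0.052 -0.034 -0.043  0.211]
0.582 34 [ 0.582 -0.058 -0.039 -0.049  0.211]
0.594 39 [ 0.594 -0.065 -0.042 -0.054  0.231]
0.606 58 [ 0.606 -0.079 -0.043 -0.061  0.225]
0.618 80 [ 0.618 -0.082 -0.04  -0.061  0.222]
0.63 81 [ 0.63  -0.094 -0.04  -0.067  0.22 ]
0.642 101 [ 0.642 -0.099 -0.044 -0.071  0.218]
0.654 94 [ 0.654 -0.099 -0.044 -0.072  0.219]
0.666 88 [ 0.666 -0.097 -0.047 -0.072  0.216]
0.678 32 [ 0.676 -0.09  -0.055 -0.072  0.216]
bar centre ((652.2994384765625, -71.96322631835938), (57.21915817260742, 307.7919616699219), 0.046886179596185684)
base ((633.6044921875, -70.866455078125), (342.89031982421875, 262.7528076171875), 88.95975494384766)
```

View pics/crop.png

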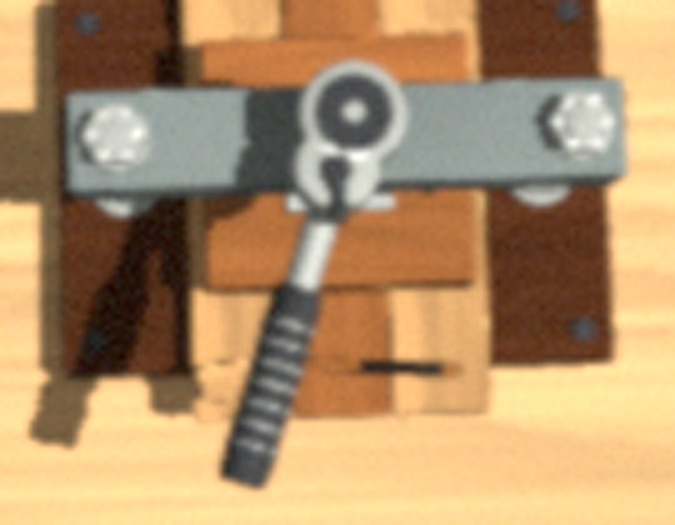

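Handle is at about θ = +0.32 rad, the screw axis at about (0.651,-0.0715), and the crop shows the lever tab on the loosen side at crop (333,205). I'll approach with the fingers shut.

Emit:
send_rows(increments=[2.5,-4.4,0.6,0,0,0,2.5,-4.4,0.6,0,0,0,2.5,-4.4,0.6,0,0,0,2.5,-4.4,0.6,0,0,0,2.5,-4.4,0.6,0,0,0], grip=0, squeeze=20)

```text
time_s: 1.08
tool_pos: [0.3324, 0.3419, 0.253]
ee_rot: [0.175, 0.985, 0.0, 0.0]
contact_force: [-0.0, 0.7, 0.7]
gripper_width: 0.0413
grasp_force: 0.0
```

Emit:
send_rows(increments=[2.5,-4.4,0.6,0,0,0,2.5,-4.4,0.6,0,0,0,2.5,-4.4,0.6,0,0,0,2.5,-4.4,0.6,0,0,0,2.5,-4.4,0.6,0,0,0])

```text
time_s: 1.7
tool_pos: [0.4574, 0.1217, 0.2831]
ee_rot: [0.175, 0.985, 0.0, 0.0]
contact_force: [0.5, -0.3, -0.3]
gripper_width: 0.0004
grasp_force: 0.0
```

Emit:
send_rows(increments=[2.5,-4.4,0,0,0,0,2.5,-4.4,0,0,0,0,2.5,-4.4,0,0,0,0,2.5,-4.4,0,0,0,0,2.5,-4.4,0,0,0,0])

```text
time_s: 2.33
tool_pos: [0.5824, -0.0984, 0.2827]
ee_rot: [0.175, 0.985, 0.0, 0.0]
contact_force: [0.9, 0.4, -0.9]
gripper_width: 0.0004
grasp_force: 0.0
```

```bash
python3 - <<'E'
from h import *
im,d,ci=look("wrist",["lever_tab","head_top","grip"])
print(np.round(ci["cam_to_world"],3),ci["fx"],ci["cx"],ci["cy"])
cv2.imwrite("pics/w1.png",im);np.save("pics/w1.npy",d)
E
```

```text
wrist lever_tab 0.81 [ 0.6201 -0.0667  0.2212]
wrist lever_tab 0.39 [ 0.5528 -0.0451  0.2118]
wrist head_top 0.7 [ 0.554  -0.0429  0.2135]
wrist grip 0.69 [ 0.5517 -0.0419  0.2115]
[[ 0.347 -0.899 -0.268  0.513]
 [ 0.938  0.331  0.102 -0.077]
 [-0.003 -0.287  0.958  0.445]
 [ 0.     0.     0.     1.   ]] 325.6817811374124 277.5913983647525 216.6229685639033
```

View pics/w1.png

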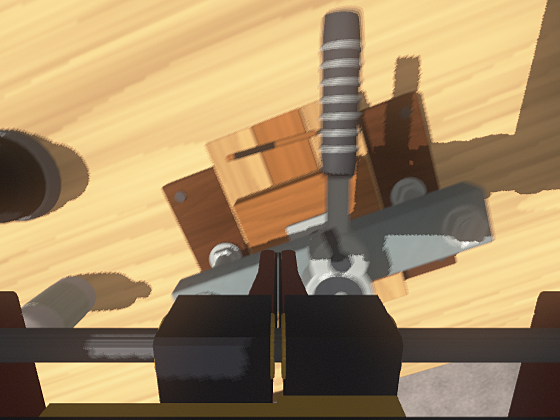

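The wrist view shows the lever from its pin at about (343,265) to its tab at about (322,240), on the loosen side, with the fingertips at (279,252) beside it.

```bash
python3 - <<'E'
from h import *
im=cv2.imread("pics/w1.png");d=np.load("pics/w1.npy");ci=viewer.camera_info("wrist")
H,W=d.shape;u,v=np.meshgrid(np.arange(W),np.arange(H));T=np.array(ci["cam_to_world"])
P=np.stack([(u-ci["cx"])/ci["fx"]*d,-(v-ci["cy"])/ci["fy"]*d,-d],-1)@T[:3,:3].T+T[:3,3]
R=P[222:290,308:375]
for lo,hi in((.2215,.232),(.217,.2215)):
    k=R[(R[...,2]>lo)&(R[...,2]<hi)];print(lo,len(k),np.round(np.median(k,0),4),np.round(k.min(0),3),np.round(k.max(0),3))
g=P[10:180,310:370].reshape(-1,3);g=g[(g[:,2]>.195)&(g[:,2]<.225)]
vx,vy,x,y=cv2.fitLine((g[:,:2]).astype(np.float32),cv2.DIST_L2,0,.01,.01).ravel();print(vx,vy,x,y,np.arctan(-vy/vx))
E
```

```text
0.2215 196 [ 0.5965 -0.0609  0.2273] [ 0.593 -0.066  0.222] [ 0.603 -0.056  0.229]
0.217 480 [ 0.619  -0.0602  0.2188] [ 0.593 -0.068  0.217] [ 0.63  -0.052  0.221]
0.9491351 -0.31486905 0.5081982 -0.023705132 0.3203187
```

Emit:
send_rows(increments=[0.3,0,-2.5,0,0,0,0,0,-2.5,0,0,0,0,0,-1.4,0,0,0,0.1,0.4,0,0,0,0,0.1,0.4,0,0,0,0])

```text
time_s: 3.15
tool_pos: [0.5873, -0.0882, 0.2196]
ee_rot: [0.175, 0.985, -0.0, 0.001]
contact_force: [-0.4, -0.5, -0.7]
gripper_width: 0.0006
grasp_force: 0.0
```

Emit:
send_rows(increments=[0.13,0.38,0,0,0,0,0.13,0.38,0,0,0,0,0.13,0.38,0,0,0,0])

```text
time_s: 3.52
tool_pos: [0.5909, -0.0772, 0.2189]
ee_rot: [0.175, 0.985, -0.0, 0.0]
contact_force: [-0.3, -0.2, -0.2]
gripper_width: 0.0002
grasp_force: 0.0
```

Emit:
send_rows(increments=[0.13,0.38,0,0,0,0,0.1,0.28,0,0,0,0])

```text
time_s: 3.78
tool_pos: [0.5923, -0.0708, 0.2184]
ee_rot: [0.175, 0.985, -0.0, -0.001]
contact_force: [-2.7, -1.9, -0.1]
gripper_width: 0.0005
grasp_force: 1.0
```

Emit:
send_rows(increments=[0.13,0.38,0,0,0,0])

```text
time_s: 3.9
tool_pos: [0.5939, -0.0669, 0.2184]
ee_rot: [0.175, 0.985, -0.0, -0.0]
contact_force: [-1.9, -0.9, 0.3]
gripper_width: 0.0002
grasp_force: 0.6
```

Emit:
send_rows(increments=[0.1,0.28,0,0,0,0])

```text
time_s: 4.03
tool_pos: [0.5955, -0.0639, 0.2186]
ee_rot: [0.175, 0.985, 0.0, 0.0]
contact_force: [-0.2, -0.1, -1.5]
gripper_width: 0.0004
grasp_force: 0.4
```

```bash
python3 - <<'E'
from h import *
im,d,ci=look("wrist",["lever_tab"])
cv2.imwrite("pics/w2.png",im);np.save("pics/w2.npy",d)
E
```

```text
wrist lever_tab 0.77 [ 0.5979 -0.0483  0.2264]
```

View pics/w2.png

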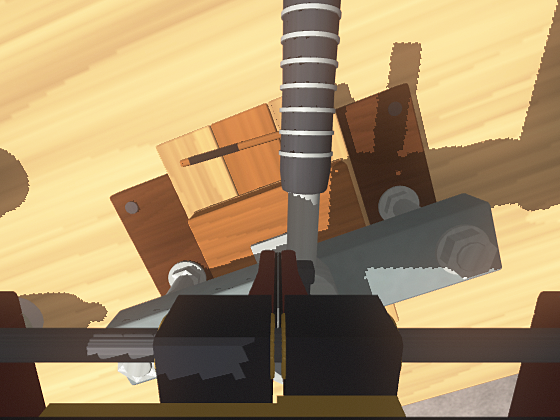

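Handle still vertical in the wrist view (column ~303), so it hasn't swung; the tab at (305,270) is about over the handle line. I'll push on.

Emit:
send_rows(increments=[0.1,0.3,0,0,0,0,0.1,0.3,0,0,0,0])

```text
time_s: 4.38
tool_pos: [0.5975, -0.0583, 0.2187]
ee_rot: [0.175, 0.985, -0.0, 0.0]
contact_force: [-0.2, -2.0, 0.2]
gripper_width: 0.0004
grasp_force: 1.1
```

Emit:
send_rows(increments=[0.1,0.3,0,0,0,0])

```text
time_s: 4.5
tool_pos: [0.5986, -0.0555, 0.2188]
ee_rot: [0.175, 0.985, -0.0, 0.0]
contact_force: [0.1, -1.9, -0.9]
gripper_width: 0.0006
grasp_force: 0.9
```

Emit:
send_rows(increments=[-0.2,-0.5,0,0,0,0,-0.6,-1.8,1,0,0,0,-2,-1,4,0,0,0,-4,2,3,0,0,0,0,0,0,0,0,0])

```text
time_s: 5.12
tool_pos: [0.5293, -0.0686, 0.302]
ee_rot: [0.175, 0.985, -0.0, 0.002]
contact_force: [1.1, 0.6, -0.1]
gripper_width: 0.0003
grasp_force: 0.0
```

```bash
python3 - <<'E'
from h import *
im,d,ci=look("wrist",["lever_tab","head_top","grip"])
cv2.imwrite("pics/w3.png",im);np.save("pics/w3.npy",d)
H,W=d.shape;u,v=np.meshgrid(np.arange(W),np.arange(H));T=np.array(ci["cam_to_world"])
P=np.stack([(u-ci["cx"])/ci["fx"]*d,-(v-ci["cy"])/ci["fy"]*d,-d],-1)@T[:3,:3].T+T[:3,3]
g=P.reshape(-1,3)
k=g[(g[:,2]>.2225)&(g[:,2]<.231)&(abs(g[:,0]-.6)<.025)&(abs(g[:,1]+.055)<.03)];print(len(k),np.round(np.median(k,0),4) if len(k) else 0)
g=g[(g[:,2]>.2)&(g[:,2]<.225)&(g[:,0]<.56)&(g[:,0]>.44)&(abs(g[:,1]+.03)<.08)]
vx,vy,x,y=cv2.fitLine((g[:,:2]).astype(np.float32),cv2.DIST_L2,0,.01,.01).ravel();print(len(g),x,y,np.arctan(-vy/vx))
E
```

```text
wrist lever_tab 0.63 [ 0.6027 -0.043   0.222 ]
wrist head_top 0.8 [ 0.5277 -0.0106  0.2109]
wrist head_top 0.24 [ 0.5842 -0.0253  0.0741]
wrist grip 0.86 [ 0.5263 -0.0141  0.2111]
38 [ 0.6027 -0.0411  0.2254]
4355 0.5120493 -0.006748846 0.4547857
```

View pics/w3.png

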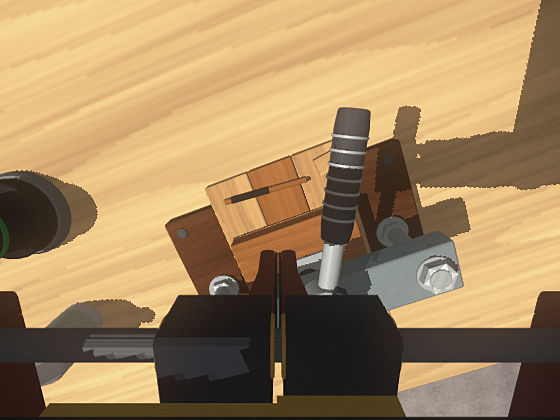

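Lever is now on the tighten side (0.2+ rad, probably resting on a tooth top); the handle is at (340,190) in the image, θ≈0.455. Now straddle the grip.

Emit:
send_rows(increments=[-0.65,3.15,0,0,0,-3,-0.65,3.1,0,0,0,-3,0,0,0,0,0,0], grip=70)

```text
time_s: 5.7
tool_pos: [0.517, -0.0045, 0.2975]
ee_rot: [0.225, 0.974, -0.0, -0.001]
contact_force: [-0.5, -0.3, -1.1]
gripper_width: 0.027
grasp_force: 0.0
```

Emit:
send_rows(increments=[0,0,-4,0,0,0,0,0,-4,0,0,0,0,0,-4.1,0,0,0,0,0,0,0,0,0])

```text
time_s: 6.2
tool_pos: [0.515, -0.0063, 0.1744]
ee_rot: [0.226, 0.974, -0.001, -0.004]
contact_force: [0.2, -0.8, -0.6]
gripper_width: 0.0612
grasp_force: 0.0
```

Emit:
send_rows(increments=[0,0,0,0,0,0,0,0,0,0,0,0], grip=39)

```text
time_s: 6.45
tool_pos: [0.5188, -0.0062, 0.1793]
ee_rot: [0.226, 0.974, 0.0, 0.002]
contact_force: [-0.9, -0.4, -0.7]
gripper_width: 0.0446
grasp_force: 0.0
```

```bash
cat > plan.py <<'E'
import numpy as np,sys
A=np.array([.651,-.0725])
def plan(pos,quat,ths,off):
    # off: tool centre ahead of handle line along +v (m)
    yaw=2*np.arctan2(quat[1],quat[0])-np.pi/2; th0=np.pi/2-yaw
    p=np.array(pos[:2]);out=[]
    for t in ths:
        q=A+.150*np.array([-np.cos(t),np.sin(t)])+off*np.array([np.sin(t),np.cos(t)])
        out.append([*np.round((q-p)*100,2),0,0,0,round(-np.degrees(t-th0),1)]);p=q;th0=t
    return out
E
python3 - <<'E'
from plan import *
from rig import arm
s=arm.observe();print(s["tool_pos"],s["gripper_width"],s["contact_force"])
for r in plan(s["tool_pos"],s["ee_rot"],[.35,.2,.05,-.1,-.25,-.4,-.55,-.7],-.003):print(r)
E
```

```text
[ 0.5188483  -0.00618099  0.1793047 ] 0.044611912724447915 [-0.85229164 -0.43474436 -0.67599913]
[np.float64(-0.98), np.float64(-1.77), 0, 0, 0, np.float64(6.1)]
[np.float64(-0.57), np.float64(-2.18), 0, 0, 0, np.float64(8.6)]
[np.float64(-0.24), np.float64(-2.24), 0, 0, 0, np.float64(8.6)]
[np.float64(0.1), np.float64(-2.25), 0, 0, 0, np.float64(8.6)]
[np.float64(0.44), np.float64(-2.21), 0, 0, 0, np.float64(8.6)]
[np.float64(0.76), np.float64(-2.12), 0, 0, 0, np.float64(8.6)]
[np.float64(1.07), np.float64(-1.98), 0, 0, 0, np.float64(8.6)]
[np.float64(1.35), np.float64(-1.8), 0, 0, 0, np.float64(8.6)]
```

Emit:
send_rows(increments=[-0.8,-1.77,0,0,0,6.1,-0.57,-2.18,0,0,0,8.6,-0.24,-2.24,0,0,0,8.6,0.1,-2.25,0,0,0,8.6,0.44,-2.21,0,0,0,8.6])

```text
time_s: 7.08
tool_pos: [0.5073, -0.113, 0.1793]
ee_rot: [-0.127, 0.992, -0.001, 0.001]
contact_force: [0.2, 1.1, -0.3]
gripper_width: 0.0342
grasp_force: 0.4
```

Emit:
send_rows(increments=[0.76,-2.12,0,0,0,8.6,1.07,-1.98,0,0,0,8.6,1.35,-1.8,0,0,0,8.6,0,0,0,0,0,0])

```text
time_s: 7.58
tool_pos: [0.5403, -0.1728, 0.1792]
ee_rot: [-0.342, 0.94, -0.002, 0.001]
contact_force: [0.3, -0.7, 0.6]
gripper_width: 0.0339
grasp_force: 0.3
```

```bash
python3 - <<'E'
from plan import *
from h import *
im,d,ci=look("top",["lever_tab"])
c=cv2.resize(im[140:245,240:375],None,fx=5,fy=5,interpolation=cv2.INTER_CUBIC); cv2.imwrite("pics/crop2.png",cv2.convertScaleAbs(c,alpha=1.8))
s=arm.observe();print(s["tool_pos"],s["joints"],s["gripper_width"],s["contact_force"])
print([[float(x) for x in r] for r in plan(s["tool_pos"],s["ee_rot"],[-.7,-.55,-.4,-.25,-.1,.05,.2,.3,.4,.5,.6,.7,.8,.9,1.0,1.1,1.2],.003)])
E
```

```text
top lever_tab 0.57 [ 0.623  -0.0973  0.2185]
[ 0.53857672 -0.17113982  0.17848881] [-4.29906937e-01  3.52465964e-01  1.64103556e+00  1.28911035e-05
  1.14670217e+00 -2.69811052e+00] 0.03425486432713819 [0.45532175 0.12516748 0.4113011 ]
[[-0.42, 0.43, 0.0, 0.0, 0.0, 0.1], [-1.28, 1.85, 0.0, 0.0, 0.0, -8.6], [-0.99, 2.02, 0.0, 0.0, 0.0, -8.6], [-0.68, 2.14, 0.0, 0.0, 0.0, -8.6], [-0.35, 2.22, 0.0, 0.0, 0.0, -8.6], [-0.01, 2.25, 0.0, 0.0, 0.0, -8.6], [0.32, 2.22, 0.0, 0.0, 0.0, -8.6], [0.4, 1.45, 0.0, 0.0, 0.0, -5.7], [0.54, 1.4, 0.0, 0.0, 0.0, -5.7], [0.68, 1.34, 0.0, 0.0, 0.0, -5.7], [0.81, 1.26, 0.0, 0.0, 0.0, -5.7], [0.93, 1.18, 0.0, 0.0, 0.0, -5.7], [1.04, 1.08, 0.0, 0.0, 0.0, -5.7], [1.15, 0.97, 0.0, 0.0, 0.0, -5.7], [1.24, 0.85, 0.0, 0.0, 0.0, -5.7], [1.32, 0.72, 0.0, 0.0, 0.0, -5.7], [1.38, 0.59, 0.0, 0.0, 0.0, -5.7]]
```

View pics/crop2.png

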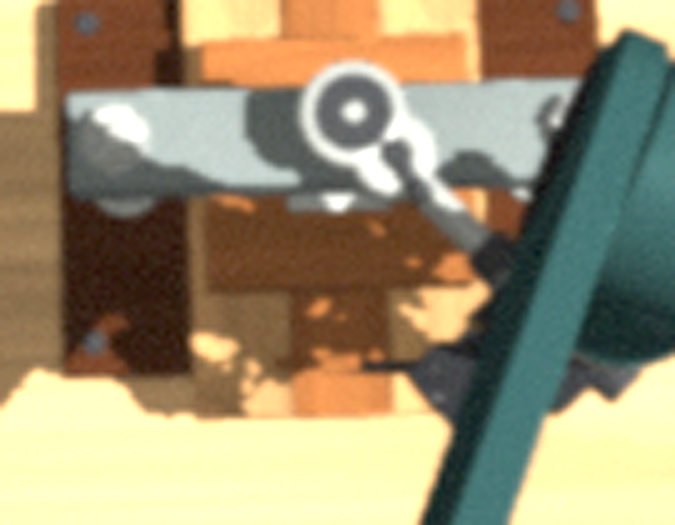

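The crop shows the handle swung back to about θ=-0.7, with the lever (397,152)→(428,187) still near a tooth top; the return swing was free. Now the pull.

Emit:
send_rows(increments=[-0.42,0.43,0,0,0,0,-1.28,1.85,0,0,0,-8.6,-0.99,2.02,0,0,0,-8.6])

```text
time_s: 8.05
tool_pos: [0.5121, -0.1286, 0.1782]
ee_rot: [-0.196, 0.981, -0.002, 0.001]
contact_force: [6.9, -3.8, -1.8]
gripper_width: 0.0343
grasp_force: 3.3
```

Emit:
send_rows(increments=[-0.23,0.71,0,0,0,-2.9,-0.23,0.71,0,0,0,-2.9,-0.22,0.72,0,0,0,-2.8])

```text
time_s: 8.43
tool_pos: [0.5051, -0.1074, 0.1782]
ee_rot: [-0.124, 0.992, -0.002, 0.001]
contact_force: [3.2, -6.2, -3.0]
gripper_width: 0.0339
grasp_force: 3.4
```

```bash
cat > st.py <<'E'
from plan import *
from h import *
F=[];TH=[]
for i in range(3):
    im,_=viewer.get_image("top"); s=arm.observe()
    yaw=2*np.arctan2(s["ee_rot"][1],s["ee_rot"][0])-np.pi/2;th=np.pi/2-yaw
    r=s["tool_pos"][:2]-A; pa=np.arctan2(r[1],-r[0]); F.append(-s["contact_force"][:2]@[np.sin(th),np.cos(th)])
print("static pull",np.round(F,2),"mean",np.mean(F),"th",th,"posang",pa,"r",np.hypot(*r),"w",s["gripper_width"],"t",s["time_s"])
E
python3 st.py
```

```text
static pull [5.59 4.96 4.64] mean 5.066006365131437 th -0.2502279466228101 posang -0.23149300103348733 r 0.1500830267354021 w 0.03446117084060514 t 8.575
```

Emit:
send_rows(increments=[-0.17,0.73,0,0,0,-2.9,-0.13,0.74,0,0,0,-2.9])

```text
time_s: 8.82
tool_pos: [0.5023, -0.0929, 0.1782]
ee_rot: [-0.074, 0.997, -0.002, 0.001]
contact_force: [4.5, -6.3, -2.4]
gripper_width: 0.0345
grasp_force: 3.4
```

Emit:
send_rows(increments=[-0.09,0.74,0,0,0,-2.9,-0.06,0.75,0,0,0,-2.8])

```text
time_s: 9.07
tool_pos: [0.5009, -0.0779, 0.1782]
ee_rot: [-0.024, 1.0, -0.002, 0.001]
contact_force: [3.8, -6.1, -1.7]
gripper_width: 0.0341
grasp_force: 3.4
```

```bash
python3 st.py
```

```text
static pull [5.1  4.45 5.74] mean 5.094021142758069 th -0.049580898411566654 posang -0.032730211828275985 r 0.1503400840829376 w 0.034555575717083044 t 9.225
```

Emit:
send_rows(increments=[-0.02,0.75,0,0,0,-2.9,0.02,0.75,0,0,0,-2.9])

```text
time_s: 9.48
tool_pos: [0.501, -0.0631, 0.1783]
ee_rot: [0.027, 1.0, -0.002, 0.002]
contact_force: [4.2, -6.7, -2.4]
gripper_width: 0.0345
grasp_force: 3.3
```

Emit:
send_rows(increments=[0.06,0.75,0,0,0,-2.9,0.09,0.74,0,0,0,-2.8])

```text
time_s: 9.72
tool_pos: [0.5024, -0.0481, 0.1782]
ee_rot: [0.076, 0.997, -0.002, 0.002]
contact_force: [3.7, -7.5, -1.7]
gripper_width: 0.0338
grasp_force: 3.3
```

```bash
python3 st.py
```

```text
static pull [4.39 5.38 4.79] mean 4.851777614435393 th 0.1510208927424994 posang 0.16555817720837782 r 0.15068924951356974 w 0.034062298565570706 t 9.875
```

Still free; continuing.

Emit:
send_rows(increments=[0.13,0.74,0,0,0,-2.9,0.17,0.73,0,0,0,-2.9])

```text
time_s: 10.12
tool_pos: [0.5053, -0.0336, 0.1783]
ee_rot: [0.127, 0.992, -0.002, 0.002]
contact_force: [3.1, -7.5, -1.3]
gripper_width: 0.0341
grasp_force: 3.3
```

Emit:
send_rows(increments=[0.2,0.72,0,0,0,-2.9,0.24,0.71,0,0,0,-2.8])

```text
time_s: 10.38
tool_pos: [0.5097, -0.0194, 0.1782]
ee_rot: [0.176, 0.984, -0.002, 0.002]
contact_force: [4.4, -7.9, -0.7]
gripper_width: 0.0346
grasp_force: 3.2
```

```bash
python3 st.py
```

```text
static pull [3.79 5.35 4.26] mean 4.4672048332590935 th 0.3515713955697577 posang 0.36248607267137684 r 0.15133056715631532 w 0.03399652858863339 t 10.525
```

Emit:
send_rows(increments=[0.27,0.7,0,0,0,-2.9,0.3,0.68,0,0,0,-2.9])

```text
time_s: 10.78
tool_pos: [0.515, -0.0057, 0.1783]
ee_rot: [0.225, 0.974, -0.002, 0.001]
contact_force: [1.7, -8.6, 0.1]
gripper_width: 0.0343
grasp_force: 3.4
```

Emit:
send_rows(increments=[0.34,0.67,0,0,0,-2.9,0.37,0.65,0,0,0,-2.8])

```text
time_s: 11.02
tool_pos: [0.5219, 0.0071, 0.1782]
ee_rot: [0.273, 0.962, -0.002, 0.001]
contact_force: [2.0, -10.2, 1.0]
gripper_width: 0.0343
grasp_force: 4.1
```

```bash
python3 st.py
```

```text
static pull [5.67 6.5  5.77] mean 5.979152213329114 th 0.5521025595658542 posang 0.5551068836163451 r 0.15174429940025855 w 0.03408917439605694 t 11.175
```

Contact is starting (pull rising). Small steps now.

Emit:
send_rows(increments=[0.41,0.63,0,0,0,-2.9])

```text
time_s: 11.3
tool_pos: [0.5255, 0.013, 0.1782]
ee_rot: [0.297, 0.955, -0.002, 0.001]
contact_force: [0.5, -10.6, 0.8]
gripper_width: 0.0343
grasp_force: 4.4
```

```bash
sed -i 's/range(3)/range(6)/' st.py; python3 st.py
```

```text
static pull [7.09 5.96 6.18 6.64 6.92 6.41] mean 6.534339549525345 th 0.6027761470163462 posang 0.6013836617791872 r 0.15188392107348675 w 0.03448203783576856 t 11.6
```

Emit:
send_rows(increments=[0.43,0.61,0,0,0,-2.9])

```text
time_s: 11.72
tool_pos: [0.5296, 0.0188, 0.1782]
ee_rot: [0.322, 0.947, -0.002, 0.001]
contact_force: [0.6, -11.4, 1.7]
gripper_width: 0.0341
grasp_force: 4.7
```

```bash
python3 st.py
```

```text
static pull [7.95 6.51 6.93 6.96 7.39 6.85] mean 7.0981085898484295 th 0.6533067358277291 posang 0.6482910296968714 r 0.15202885706462266 w 0.03443701045351181 t 12.025
```

Emit:
send_rows(increments=[0.46,0.6,0,0,0,-2.9])

```text
time_s: 12.15
tool_pos: [0.5339, 0.0246, 0.1782]
ee_rot: [0.345, 0.938, -0.003, 0.001]
contact_force: [-0.3, -12.9, 2.1]
gripper_width: 0.0345
grasp_force: 4.9
```

```bash
python3 st.py
```

```text
static pull [8.09 7.8  7.79 8.37 7.89 7.54] mean 7.913014777918029 th 0.7039094910860841 posang 0.6963665484576622 r 0.15219478720044716 w 0.03414920162717628 t 12.45
```

Moving pull 10.0 N, static 7.9 N: snug. Let go and check.

Emit:
send_rows(increments=[0,0,0,0,0,0,0,0,0,0,0,0,0,0,0,0,0,0,0,0,0,0,0,0], grip=75)

```text
time_s: 12.95
tool_pos: [0.5341, 0.0267, 0.1779]
ee_rot: [0.345, 0.939, -0.001, 0.0]
contact_force: [0.4, -3.8, 1.2]
gripper_width: 0.0653
grasp_force: 1.8
```

Emit:
send_rows(increments=[0,0,3,0,0,0,0,0,4,0,0,0,0,0,5,0,0,0,-4,2,2,0,0,0,-4,2,0,0,0,0])

```text
time_s: 13.58
tool_pos: [0.4543, 0.0684, 0.3193]
ee_rot: [0.345, 0.938, 0.001, 0.001]
contact_force: [-0.0, -0.4, -0.6]
gripper_width: 0.066
grasp_force: 0.0
```

```bash
python3 - <<'E'
from h import *
im,d,ci=look("wrist",["lever_tab"]); cv2.imwrite("pics/w4.png",im)
H,W=d.shape;u,v=np.meshgrid(np.arange(W),np.arange(H));T=np.array(ci["cam_to_world"])
g=(np.stack([(u-ci["cx"])/ci["fx"]*d,-(v-ci["cy"])/ci["fy"]*d,-d],-1)@T[:3,:3].T+T[:3,3]).reshape(-1,3)
k=g[(g[:,2]>.2225)&(g[:,2]<.231)&(np.hypot(g[:,0]-.651,g[:,1]+.0725)<.07)];print(len(k),np.round(np.median(k,0),4) if len(k) else 0)
im,d,ci=look("top",["lever_tab"])
c=cv2.resize(im[140:245,240:375],None,fx=5,fy=5,interpolation=cv2.INTER_CUBIC); cv2.imwrite("pics/crop3.png",cv2.convertScaleAbs(c,alpha=1.8))
E
```

```text
wrist lever_tab 0.72 [ 0.5995 -0.0327  0.2206]
67 [ 0.5987 -0.0355  0.2249]
top lever_tab 0.42 [ 0.6193 -0.0569  0.2199]
```

View pics/w4.png

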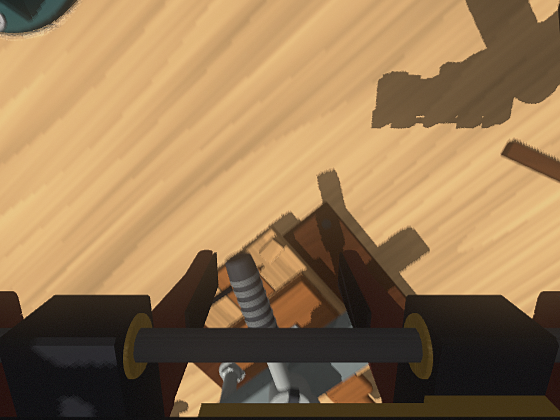

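View pics/crop3.png

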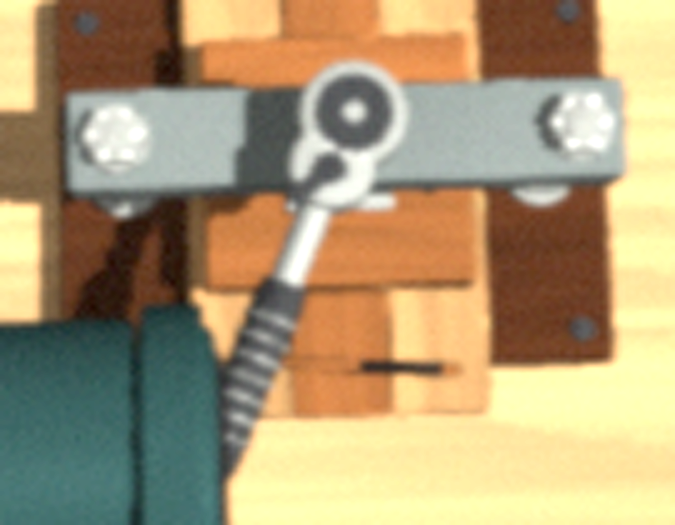

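The lever is clearly on the tighten side now (crop: pin (333,165) → tab (308,192)), but the handle came back to about θ≈0.4 on release. I'll re-seat on the grip and check that the screw held its snugness.

Emit:
send_rows(increments=[1.5,-2,0,0,0,4,1.5,-2,0,0,0,4,1.5,-2,0,0,0,4,1.5,-2,0,0,0,4,0,0,0,0,0,0])

```text
time_s: 14.4
tool_pos: [0.5163, -0.0142, 0.3169]
ee_rot: [0.212, 0.977, -0.0, -0.0]
contact_force: [-0.9, -0.5, -0.6]
gripper_width: 0.0656
grasp_force: 0.0
```

```bash
cat > hd.py <<'E'
from h import *
im,d=viewer.get_image("wrist");ci=viewer.camera_info("wrist")
H,W=d.shape;u,v=np.meshgrid(np.arange(W),np.arange(H));T=np.array(ci["cam_to_world"])
g=(np.stack([(u-ci["cx"])/ci["fx"]*d,-(v-ci["cy"])/ci["fy"]*d,-d],-1)@T[:3,:3].T+T[:3,3]).reshape(-1,3)
r=np.hypot(g[:,0]-.651,g[:,1]+.0725)
g=g[(g[:,2]>.2)&(g[:,2]<.225)&(r>.1)&(r<.21)]
vx,vy,x,y=cv2.fitLine((g[:,:2]).astype(np.float32),cv2.DIST_L2,0,.01,.01).ravel();th=np.arctan(-vy/vx)
s=arm.observe()
print(len(g),x,y,"line th",th,"posang",np.arctan2(y+.0725,.651-x),s["tool_pos"],s["ee_rot"],s["contact_force"],s["time_s"])
E
python3 hd.py
```

```text
3700 0.5099235 -0.008511704 line th 0.4091512 posang 0.42582005 [ 0.51538945 -0.01333168  0.31689251] [ 2.12370553e-01  9.77188967e-01  1.63649604e-04 -6.67026336e-04] [-0.55509148  0.84125931  0.3355852 ] 14.45
```

Emit:
send_rows(increments=[-0.2,0.1,-4.6,0,0,0,0,0,-4.6,0,0,0,0,0,-4.6,0,0,0,0,0,0,0,0,0])

```text
time_s: 14.95
tool_pos: [0.5094, -0.0107, 0.1768]
ee_rot: [0.211, 0.977, -0.0, -0.004]
contact_force: [-0.6, -0.5, 0.4]
gripper_width: 0.0658
grasp_force: 0.0
```

Emit:
send_rows(increments=[0,0,0,0,0,0,0,0,0,0,0,0,0,0,0,0,0,0], grip=39)

```text
time_s: 15.32
tool_pos: [0.5139, -0.012, 0.1812]
ee_rot: [0.211, 0.977, 0.0, 0.001]
contact_force: [-0.0, 0.1, -0.9]
gripper_width: 0.0397
grasp_force: 0.0
```

Emit:
send_rows(increments=[0.34,0.67,0,0,0,-2.9,0.37,0.65,0,0,0,-2.9])

```text
time_s: 15.58
tool_pos: [0.5203, 0.0013, 0.1805]
ee_rot: [0.261, 0.965, -0.0, 0.001]
contact_force: [-0.4, -0.5, 0.4]
gripper_width: 0.0344
grasp_force: 0.4
```

```bash
python3 st.py
```

```text
static pull [-0.94  0.01 -0.24  1.25  0.3   0.25] mean 0.10523177823666967 th 0.5256379361333994 posang 0.5118801725796316 r 0.1503006139929804 w 0.034075678908759906 t 15.875
```

Emit:
send_rows(increments=[0.4,0.64,0,0,0,-2.9,0.43,0.62,0,0,0,-2.9])

```text
time_s: 16.12
tool_pos: [0.5272, 0.013, 0.1797]
ee_rot: [0.309, 0.951, -0.001, -0.001]
contact_force: [-4.2, -3.9, 2.8]
gripper_width: 0.0341
grasp_force: 2.6
```

```bash
python3 st.py
```

```text
static pull [3.76 4.45 4.4  4.23 3.94 4.64] mean 4.236413671700984 th 0.6266548494037276 posang 0.6076991062553321 r 0.15044677418545702 w 0.034411008304771964 t 16.425
```

Emit:
send_rows(increments=[0.45,0.61,0,0,0,-2.9])

```text
time_s: 16.55
tool_pos: [0.5315, 0.0189, 0.1796]
ee_rot: [0.333, 0.943, -0.001, -0.001]
contact_force: [-5.5, -6.2, 3.9]
gripper_width: 0.0344
grasp_force: 4.0
```

```bash
python3 st.py
```

```text
static pull [6.72 6.42 7.23 6.8  6.22 6.59] mean 6.661793626499345 th 0.6773497540594882 posang 0.6553246286358516 r 0.15049946151371282 w 0.03442626134699986 t 16.85
```

Emit:
send_rows(increments=[0.39,0.47,0,0,0,-2.3])

```text
time_s: 16.98
tool_pos: [0.5349, 0.0233, 0.1795]
ee_rot: [0.352, 0.936, -0.002, -0.001]
contact_force: [-6.4, -6.5, 5.8]
gripper_width: 0.0338
grasp_force: 5.1
```

```bash
python3 st.py
```

```text
static pull [8.14 7.83 8.83 9.2  8.73 9.53] mean 8.708224324436168 th 0.7173536750896483 posang 0.691627105393534 r 0.15058304770141961 w 0.03392973850040459 t 17.275
```

Force built up steeply (about 50 N/rad elastic wind-up) to the earlier level at the same angle, so the screw held. Unload gently, open, leave.

Emit:
send_rows(increments=[-0.5,-0.6,0,0,0,2.9,-0.48,-0.62,0,0,0,2.9,-0.45,-0.64,0,0,0,2.9,-0.1,-0.15,0,0,0,0,0,0,0,0,0,0])

```text
time_s: 17.9
tool_pos: [0.5218, 0.0045, 0.1797]
ee_rot: [0.28, 0.96, 0.0, 0.0]
contact_force: [0.7, -2.4, -0.3]
gripper_width: 0.0342
grasp_force: 0.8
```

Emit:
send_rows(increments=[0,0,0,0,0,0,0,0,0,0,0,0,0,0,0,0,0,0,0,0,0,0,0,0], grip=75)

```text
time_s: 18.4
tool_pos: [0.5214, 0.0048, 0.1796]
ee_rot: [0.279, 0.96, 0.0, -0.0]
contact_force: [1.2, 0.5, 0.4]
gripper_width: 0.0658
grasp_force: 0.0
```

Emit:
send_rows(increments=[0,0,4,0,0,0,0,0,5,0,0,0,0,0,5,0,0,0,0,0,0,0,0,0])

```text
time_s: 18.9
tool_pos: [0.524, 0.0044, 0.324]
ee_rot: [0.279, 0.96, 0.001, 0.004]
contact_force: [-0.1, 0.4, -0.0]
gripper_width: 0.0657
grasp_force: 0.0
```

```bash
python3 hd.py
```

```text
3493 0.51488703 0.0022822344 line th 0.48932022 posang 0.50239235 [0.52248031 0.00454081 0.32140244] [2.79478347e-01 9.60149734e-01 3.32315495e-04 2.05685145e-03] [ 0.40169894 -0.44108516 -1.95059594] 18.95
```

Emit:
send_rows(increments=[-3,5,0,0,0,0,-3,5,0,0,0,0,0,5,0,0,0,0,0,0,0,0,0,0,0,0,0,0,0,0])

```text
time_s: 19.58
tool_pos: [0.4606, 0.1542, 0.3183]
ee_rot: [0.279, 0.96, -0.001, -0.001]
contact_force: [0.6, -0.3, 0.2]
gripper_width: 0.0658
grasp_force: 0.0
```

```bash
python3 - <<'E'
from h import *
im,d,ci=look("top",["lever_tab"])
c=cv2.resize(im[140:245,240:375],None,fx=5,fy=5,interpolation=cv2.INTER_CUBIC); cv2.imwrite("pics/crop4.png",cv2.convertScaleAbs(c,alpha=1.8))
E
```

```text
top lever_tab 0.72 [0.5739 0.493  0.0613]
```

View pics/crop4.png

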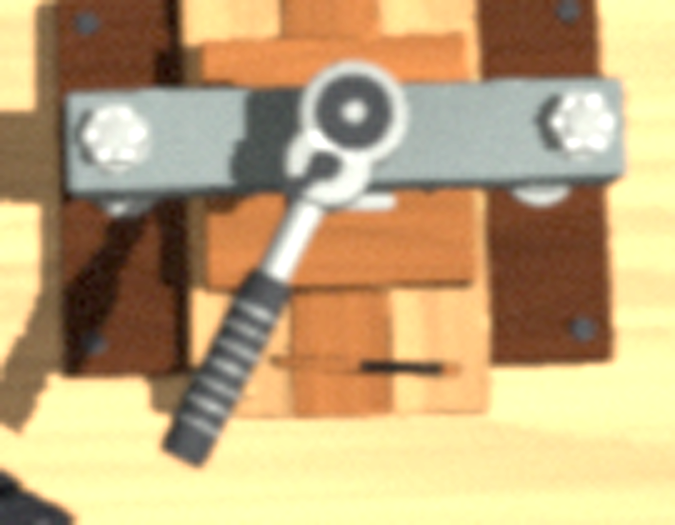

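The handle is free at about 0.5 rad. The lever sits on the tighten side, pin (325,165) → tab (300,187), and the pencil is still in place at (400,368). Handing in.

```bash
python3 -c "
from rig import arm
print(arm.close_job())"
```

```text
the job is handed in; nothing more can be done
None
```

I flipped the lever to tighten, ran the screw down until the pull read about 10 N across the grip, then let go with the lever still on tighten; the job is handed in, verdict not shown. On a second pull the screw had held, and the pencil was where it started; I didn't check the rest of the bench.

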